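Draw out the sprung gauge arm to the marker and hold it

ROBOT

A 6-joint arm with a two-finger parallel gripper is mounted at the origin on a cart in front of the work surface, level with it; the furniture and walls round the work are solid. World frame = base frame: x ahead of the robot, y to its left, z up, the work surface at z = 0. Lengths are in m, angles in rad, forces in N, time in s.
With the tool pointing down it reaches from about 0.375 to 0.925 m from the base axis. Payload 5.7 kg.
Tool frame: the origin (TCP) lies midway between the tips of the shut fingers; the grasp point (between the pads) lies 19 mm behind it; x points along the fingers, z is the direction in which the jaws open and shut, and the axes are right-handed (so a half turn about x gives the same grasp; the last joint's range is limited). The gripper opens to 85 mm and grips with 20 to 120 N. Pads are 22 mm wide; open, the fingers measure 114 mm over their backs; the gripper's body (76 mm by 85 mm) begins 54 mm behind the grasp point. The pads swing forward as they close: fully open they stand 13 mm farther back than shut.
Start: joints at [1.137, 0.359, 1.51, -0, 1.272, -0.115], TCP at [0.188, 0.57, 0.231] pointing down, gripper open.
Joint ranges: [-2.97, 2.97], [-1.01, 2.36], [0.21, 2.38], [-0.96, 4.11], [0.2, 2.71], [-2.98, 2.98]. Speed limits (rad/s): [2.39, 2.39, 3.14, 3.14, 3.14, 3.14].

INTERFACE

Orientations are given as a unit quaternion [w, x, y, z].
In Python, from workcell import r, imaging, job gives the robot as it stands. The module is installed in compiled form; this text tells all that it offers.
- The arm moves only by the tool jog_arm, never from a script. Its argument "motion" is a list of rows, each an object with "claw": the closure, from -1 (fully open) to 1 (shut); "offset": the shift along the tool's x, y, z in cm, a list of three; "twist": the turn about the tool's x in rad. A call has 1 to 10 rows; each row shifts and turns the pose as measured when the row begins, along the tool's axes as they then stand; what a row does not reach is not made up. A row lasts 1/8 s, in which the tool goes at most 62.5 mm and 10.7 degrees, less where a joint would pass 70% of its speed; a pose out of reach is approached as far as the arm can. A call with a gripper value outside its range is refused whole. The fingers move at their own pace and stop on an object; "squeeze" is the grip in N (left out, the last holds). Time passes only in rows, so rows that do not move let the fingers close. It gives the time, the measured TCP pose, the force and the opening at its end, in the units of the state.
- r.sense(): the state, without advancing time (a new reading comes with each control period).
- imaging.grab_frame(name): name is "scene" or "top" or "wrist"; returns (picture, depth): 400x640x3 uint8, red, green, blue; 400x640 float32, m along the optical axis (not along the pixel's ray), 0 where there is no reading.
- imaging.camera_info(name): a dict with "intrinsics" (3x3 intrinsics, pixels), "extrinsics" (4x4, takes a point from camera to world coordinates); the wrist camera has in their place "T_tool_cam" (4x4, takes a point from camera to tool coordinates, whose origin is the TCP and whose axes are the tool frame's). Camera axes: x right, y up, looking along -z (the intrinsics and any distortion apply to the point x, -y, -z); pixel columns grow to the right and rows downward; lengths in m; the calibration is good to about 2 mm. The wrist camera is an equidistant fisheye: a pixel r from the principal point sees the ray r / f radians off the axis. A picture is of the moment at which its call begins: read the wrist's pose just before it. camera_info takes no time and is no camera call.
- job.hand_in(): hands the job in, once; it reports no verdict.
The state is a dict: "t": time; "q": joint angles; "qd": joint speeds; "joint_torque": joint torques, N m; "ee_pos": TCP position; "eef_rot": TCP orientation; "wrist_force": force on the tool from outside, world axes, zero at the start; "moment": the same for the moment, N m; "opening": finger opening in m.
Only numpy, scipy, OpenCV 4.12 (cv2) and the standard library are available. Lean on these libraries where they do the work, as an engineer would, in place of code of your own. Each camera call takes 0.05 s, during which the arm holds its last target. There are 200 camera calls.

TASK

Fold the stiff cover of the bench gauge up until it stands upright and leave it standing there as a splash guard, then press the lock button that was under it right down. Take the round post of the sprung telescoping arm, draw the arm out until its pointer stands over the marker clip on the scale, and finish while still holding it there with the gripper: do not let go, as it would spring back. Leave the marker clip and the loose parts beside the gauge where they are.

Things in the scene. Friction and masses are not known exactly. Their poses are not given: they have to be found in the camera images.
- gauge: the bench gauge, screwed down: steel base plate 120 x 380 x 12 mm with a grey square sleeve along it. Origin on the bench top under the sleeve; its y axis is the direction in which the arm is drawn out, its z is up, its -x side carries the scale. The plate reaches from y = -120 to +260 mm. Sleeve: 36 mm wide, from y = -80 to +90 mm, top 54 mm above the bench
- cover (a joint): angle of the aluminium cover (rad): 0 = lying level over the button, 1.57 = upright, stops at 2.0; it starts within 0.3 of level. The hinge is stiff (0.35 N m of friction): the cover stays at any angle it is left at
- cover_bar (a point): middle of the cover's lifting bar, a round steel bar 10 mm thick parallel to the gauge's x axis, 62 mm free between its two stubs, along the cover's free edge 170 mm from the hinge; it has a 35 mm wide gap between it and the sheet's edge, and at the level position the bar is 87 mm above the bench
- cover_hinge (a point): middle of the cover's hinge axis, parallel to the gauge's x axis, 85 mm above the bench, at the end of the gauge away from the arm (gauge x = 0, y = -100 mm). The sheet is 88 mm wide, 4 mm thick, and ends 130 mm from the hinge. It opens upward, away from the arm
- button_top (a point): centre of the top of the lock button, a plain round steel button of 26 mm diameter on top of the sleeve, 70 mm above the bench when up; pressed straight down
- lock_button (a joint): travel of the lock button (m): 0 = up, arm locked; 0.008 = fully down, arm free. It moves against about 3 N of friction and stays down when pressed; it counts as down beyond 0.006
- pull_post (a point): middle, at gripping height, of the upright round steel post at the outer end of the arm: 24 mm diameter, straight from 49 to 94 mm above the bench (this point is 75 mm up, at gauge x = 0, y = 130 mm plus the arm travel); the pointer and the arm are below 49 mm
- scale_pointer (a point): tip of the flat pointer, 3.5 mm wide, which sticks out 48 mm from the post's axis to the -x side of the gauge, over the scale, 40 mm above the bench; moves with the arm
- gauge_arm (a joint): how far the arm is drawn out (m): 0 = in, where it starts; stop at 0.12. A spring pulls it back in with 3 N at 0, rising to 9 N at 0.12. Locked until the button is down
- marker_line (a point): middle of the line across the top of the marker clip, a dark saddle 26 x 8 mm (8 mm along the scale) on the scale rail, 33 mm above the bench, 40 to 100 mm of arm travel from the pointer's start. The pointer is at the marker when both have the same y in the gauge's frame
- union_nut: loose steel union nut, 24 x 27 x 20 mm, a bystander standing beside the gauge on its +x side; origin under it
- tape_roll: roll of black tape, 58 mm across, 19 mm high, a bystander lying beside the gauge on its +x side; origin under it
- grease_tin: round grease tin, 68 mm across, 34 mm high, a bystander beyond the hinge end of the gauge; origin under it

How it is judged:
By the outcome, as a careful person would: the job done as asked, in the order asked, and still so for the second after the job is handed in, while the arm keeps its last pose, push and grip.
It also fails if it takes over 64 s, if anything falls off the work surface, if the arm or the gripper's body presses on something with over 40 N, if the wrist force passes 120 N, or if a joint passes its speed limit or range.

## Working session

There is one attempt and no reset: what is moved stays moved. The work goes in short steps, Python scripts to look and compute and a tool call to move; the robot and the scene stay as the last step left them, time stands still between calls to the robot, and variables do not carry over. Pictures are saved under pics/ and viewed, about 8 in all and at most 12, crops included, and the job is handed in when it is done.

Besides the shell and the picture viewer there is one more tool, called after "Request:" in YAML: its name, and indented under it one key for each argument. jog_arm: Moves the arm, as the interface text tells. Its arguments: {"type":"object","properties":{"motion":{"type":"array"},"squeeze":{"type":"number"}},"required":["motion"]}

```bash
mkdir -p pics; cat > h.py <<'E'
import numpy as np, cv2
from scipy.spatial.transform import Rotation as R
from workcell import r, imaging, job
def pts(name,d):
    c=imaging.camera_info(name);K=np.array(c["intrinsics"]);T=np.array(c["extrinsics"])
    v,u=np.mgrid[0:d.shape[0],0:d.shape[1]]
    P=np.stack([(u-K[0,2])/K[0,0]*d,-(v-K[1,2])/K[1,1]*d,-d],-1)
    return P@T[:3,:3].T+T[:3,3]
def rot(s): return R.from_quat(s["eef_rot"],scalar_first=True)
def grab(name,f):
    p,d=imaging.grab_frame(name); cv2.imwrite(f"pics/{f}.png",p[...,::-1]); np.save(f"pics/{f}.npy",d); return p,d
E
python3 - <<'E'
from h import *
s=r.sense();print(s); print(rot(s).as_matrix().round(3))
grab("top","top0");grab("scene","scene0")
for n in("top","scene"): print(imaging.camera_info(n))
E
```

```text
{'t': 0.0, 'q': array([ 1.13691384e+00,  3.59523019e-01,  1.51148199e+00,  1.89098147e-06,
        1.27248902e+00, -1.15083347e-01]), 'qd': array([ 0.00039932,  0.00080902,  0.00058501, -0.00036654,  0.00061221,
        0.00158645]), 'joint_torque': array([-2.75360908e-03, -5.27600491e+01, -2.78627121e+01, -4.29899328e-04,
        1.29088495e-02, -3.78432765e-05]), 'ee_pos': array([0.18775451, 0.56912417, 0.230424  ]), 'eef_rot': array([ 0.57243724, -0.41462648,  0.57361065,  0.41397018]), 'wrist_force': array([-0.64521743, -0.00640465,  0.28326861]), 'moment': array([ 0.01393491, -0.00951098,  0.00303286]), 'opening': 0.08547961208657037}
[[-0.001 -0.95   0.313]
 [-0.002  0.313  0.95 ]
 [-1.     0.    -0.002]]
{'intrinsics': array([[413.33694169,   0.        , 323.49921914],
       [  0.        , 413.33694169, 195.81383167],
       [  0.        ,   0.        ,   1.        ]]), 'extrinsics': array([[ 0.01868168,  0.9905865 , -0.13560747,  0.49792059],
       [-0.99938716,  0.02251663,  0.02680112, -0.0883153 ],
       [ 0.02960225,  0.13502367,  0.99040008,  0.94290859],
       [ 0.        ,  0.        ,  0.        ,  1.        ]])}
{'intrinsics': array([[416.94325403,   0.        , 318.04758314],
       [  0.        , 416.94325403, 193.62575272],
       [  0.        ,   0.        ,   1.        ]]), 'extrinsics': array([[-0.45355037,  0.52184573, -0.72247429,  0.01787679],
       [-0.89100364, -0.28379704,  0.35436106,  0.19716581],
       [-0.02011426,  0.80444781,  0.59368269,  0.58848844],
       [ 0.        ,  0.        ,  0.        ,  1.        ]])}
```

View pics/top0.png

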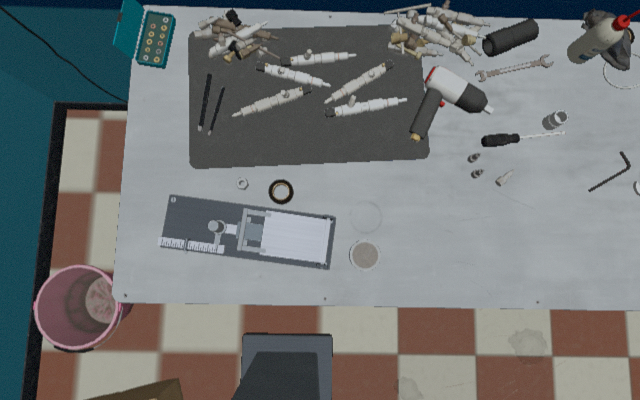

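View pics/scene0.png

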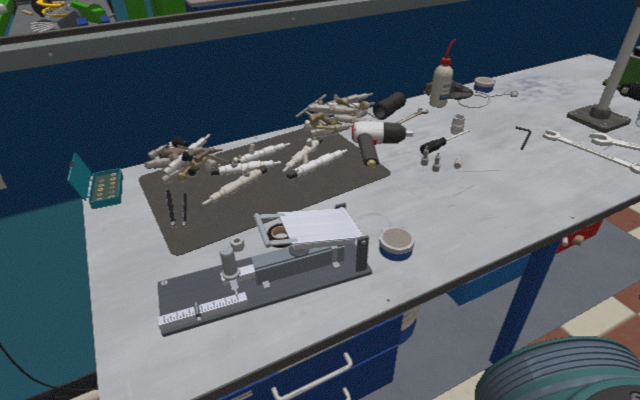

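The top view shows the gauge with its plate corners near (172,195), (336,215), (329,269) and (158,248). The post is at (216,228), the hinge end is around x=330, the cover bar is around x=242 and the scale is on the lower-left. In the scene view the cover is tilted a little up, with the bar at the left.

```bash
python3 - <<'E'
from h import *
p=cv2.imread("pics/top0.png");c=p[180:285,148:348]
cv2.imwrite("pics/c0.png",cv2.resize(c,None,fx=4,fy=4,interpolation=cv2.INTER_CUBIC))
P=pts("top",np.load("pics/top0.npy"))
print("z map rows195-270 step5, cols 155-345 step 8")
for v in range(190,275,4): print(v,*(f"{1000*P[v,u,2]:.0f}" for u in range(156,345,6)))
for u,v in[(172,195),(336,215),(329,269),(158,250),(216,226),(242,185),(281,191),(364,255)]: print(u,v,P[v,u].round(4))
E
```

```text
z map rows195-270 step5, cols 155-345 step 8
190 0 2 1 2 -1 1 943 1 -3 -1 0 -0 0 3 0 0 -1 1 -2 19 -1 -2 22 -1 1 3 1 3 1 -2 2 -3
194 -1 4 0 10 3 -2 2 1 1 -0 -1 -1 -2 2 2 2 3 2 -3 19 1 -0 20 0 -0 -1 1 1 0 1 -0 -2
198 0 -2 -0 943 13 13 13 12 3 0 -1 -1 1 -0 -0 -0 2 3 0 -5 22 18 17 -2 1 0 3 -0 2 2 3 0
202 1 -3 13 15 12 13 11 14 15 14 9 11 11 0 0 4 2 -2 1 -1 19 20 0 -3 -0 0 2 1 1 -1 1 2
206 2 -1 11 14 13 15 14 14 10 16 14 17 13 13 11 13 15 12 2 3 1 0 0 -0 2 -0 1 1 1 -0 0 2
210 1 -1 12 12 10 11 12 10 15 14 11 16 15 12 11 130 126 119 943 13 14 11 11 2 1 1 2 2 -1 3 1 5
214 1 1 11 14 15 12 12 13 11 14 12 14 14 14 15 127 122 121 118 114 114 110 106 101 14 13 15 12 93 87 2 1
218 3 4 12 12 15 14 15 10 12 12 10 12 13 11 14 127 12 13 14 118 112 111 108 104 101 99 94 93 57 79 1 3
222 2 4 8 14 13 14 11 15 13 101 103 50 13 13 48 50 12 11 117 114 112 109 110 103 101 100 99 92 91 86 2 2
226 2 1 11 10 14 14 13 14 11 99 102 67 40 42 126 55 55 54 117 115 112 110 943 107 100 99 95 94 92 15 1 -3
230 1 0 12 11 16 14 10 12 12 96 93 48 41 43 128 55 55 55 117 114 112 109 107 103 101 100 94 93 89 12 2 -1
234 0 14
[... 596 characters left out ...]
0 98 95 93 92 13 -1 -0
258 0 -2 1 1 1 1 2 0 5 1 0 -0 2 0 1 11 14 12 12 12 13 12 13 100 98 99 92 92 93 9 0 -2
262 -3 0 -0 1 1 -2 1 -0 2 2 -1 3 0 1 1 -1 5 -0 2 1 12 9 13 14 12 14 12 15 91 0 -1 1
266 3 1 1 0 2 0 -0 1 1 -1 1 1 1 -0 -0 0 1 2 2 -1 -1 0 -0 -1 3 12 14 95 97 0 0 0
270 2 -2 -3 -3 0 -1 -1 -2 1 1 0 -0 0 1 2 2 1 -0 -1 2 1 -1 2 1 2 1 4 0 2 5 2 2
274 4 1 -3 -1 -1 -1 -0 3 0 0 1 2 1 -2 1 3 -0 -1 -1 3 2 0 2 -4 2 1 2 2 -1 -0 -0 0
172 195 [0.6193 0.227  0.0134]
336 215 [ 0.5832 -0.1433  0.0009]
329 269 [ 4.611e-01 -1.293e-01 -1.000e-04]
158 250 [0.4963 0.2541 0.    ]
216 226 [0.5466 0.1048 0.1019]
242 185 [0.6477 0.0738 0.0009]
281 191 [ 0.6365 -0.0156 -0.0033]
364 255 [ 0.4939 -0.2038  0.0339]
```

View pics/c0.png

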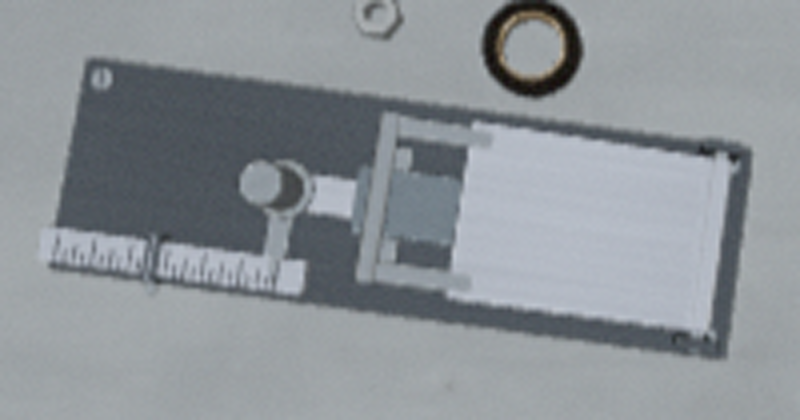

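```bash
cat >> h.py <<'E'
def ray(name,u,v,z):
    c=imaging.camera_info(name);K=np.array(c["intrinsics"]);T=np.array(c["extrinsics"])
    d=T[:3,:3]@[(u-K[0,2])/K[0,0],-(v-K[1,2])/K[1,1],-1]; return T[:3,3]+d*(z-T[2,3])/d[2]
E
python3 - <<'E'
from h import *
f=lambda x,y,z: ray("top",148+x/4-.375,180+y/4-.375,z)
W=np.array([f(85,60,.012),f(750,148,.012),f(728,357,.012)])
G=np.array([[.06,.26],[.06,-.12],[-.06,-.12]])
A=W[:,:2]-W[:,:2].mean(0);B=G-G.mean(0)
H=(A*[1,1]); th=np.arctan2((B[:,0]*A[:,1]-B[:,1]*A[:,0]).sum(),(A*B).sum())
Rm=np.array([[np.cos(th),-np.sin(th)],[np.sin(th),np.cos(th)]]);o=W[:,:2].mean(0)-Rm@G.mean(0)
print("th",th,"o",o, "res",((W[:,:2]-o-G@Rm.T)*1000).round(1).tolist())
for n,x,y,z in[("post",262,183,.1),("barF",390,113,.128),("barN",368,282,.128),("mark",152,263,.033),("tip",277,262,.04),("hingeF",725,150,.087),("hingeN",710,333,.087),("nut",377,16,.02),("tape",532,47,.019)]:
    w=f(x,y,z); print(n,w.round(4),"gauge",((w[:2]-o)@Rm).round(4))
E
```

```text
th -0.10615585612409124 o [ 0.53293974 -0.01663776] res [[0.0, -1.1], [-1.4, 1.6], [1.4, -0.6]]
post [0.5479 0.1111 0.1   ] gauge [0.0013 0.1286]
barF [0.582  0.0437 0.128 ] gauge [0.0424 0.0652]
barN [0.4993 0.0507 0.128 ] gauge [-0.0406  0.0634]
mark [0.5074 0.1837 0.033 ] gauge [-0.0466  0.1965]
tip [0.5091 0.115  0.04  ] gauge [-0.0376  0.1283]
hingeF [ 0.5707 -0.1235  0.087 ] gauge [ 0.0489 -0.1022]
hingeN [ 0.4768 -0.1174  0.087 ] gauge [-0.0452 -0.1061]
nut [0.6478 0.0709 0.02  ] gauge [0.1049 0.0992]
tape [ 0.6323 -0.0165  0.019 ] gauge [0.0988 0.0107]
```

Request:
jog_arm:
  motion:
    - {"claw":0.29,"offset":[0,0,0],"twist":-0.106}
    - {"claw":0.29,"offset":[0,0,0],"twist":-0.106}
    - {"claw":0.29,"offset":[0,-3.2,-3.8],"twist":0}
    - {"claw":0.29,"offset":[0,-3.2,-3.8],"twist":0}
    - {"claw":0.29,"offset":[0,-3.2,-3.8],"twist":0}
    - {"claw":0.29,"offset":[0,-3.2,-3.8],"twist":0}
    - {"claw":0.29,"offset":[0,-3.2,-3.8],"twist":0}
    - {"claw":0.29,"offset":[0,-3.2,-3.8],"twist":0}
    - {"claw":0.29,"offset":[0,-3.2,-3.8],"twist":0}
    - {"claw":0.29,"offset":[0,-3.2,-3.8],"twist":0}
  squeeze: 30

```text
t: 1.35
ee_pos: [0.416, 0.2332, 0.2277]
eef_rot: [0.52, -0.477, 0.525, 0.476]
wrist_force: [0.7, 0.7, -0.1]
opening: 0.0304
```

```bash
cat >> h.py <<'E'
th=-0.1062; O=np.array([0.53294,-0.01664]); Rg=np.array([[np.cos(th),-np.sin(th)],[np.sin(th),np.cos(th)]])
def st():
    s=r.sense(); m=rot(s).as_matrix(); g=(s["ee_pos"][:2]-O)@Rg
    print("t",round(s["t"],2),"tcp",s["ee_pos"].round(4),"gauge",g.round(4),"F",s["wrist_force"].round(1),"open",round(s["opening"],4),"zang-err",round(np.arctan2(m[1,2],m[0,2])-np.pi/2-th,3),"down",m[:,0].round(3)); return s
def todo(world):  # tool-frame shift in cm to bring TCP to world
    s=r.sense(); print("todo cm",(rot(s).inv().apply(np.array(world)-s["ee_pos"])*100).round(2))
E
python3 - <<'E'
from h import *
st(); todo([.5406,.0472,.23]); print(imaging.camera_info("wrist"))
E
```

```text
t 1.35 tcp [0.416  0.2332 0.2277] gauge [-0.1428  0.236 ] F [ 0.7  0.7 -0.1] open 0.0304 zang-err 0.014 down [-0.004 -0.005 -1.   ]
todo cm [ -0.18 -14.13 -17.37]
{'intrinsics': array([[309.70691629,   0.        , 325.78085466],
       [  0.        , 309.70691629, 198.73346598],
       [  0.        ,   0.        ,   1.        ]]), 'T_tool_cam': array([[ 3.18017828e-04,  2.79922209e-01, -9.60022633e-01,
        -1.41972379e-01],
       [-3.27951656e-04,  9.60022659e-01,  2.79922107e-01,
         7.19522006e-02],
       [ 9.99999896e-01,  2.25820792e-04,  3.97105273e-04,
         8.38349357e-04],
       [ 0.00000000e+00,  0.00000000e+00,  0.00000000e+00,
         1.00000000e+00]])}
```

Request:
jog_arm:
  motion:
    - {"claw":0.29,"offset":[0,-3.5,-4.3],"twist":0}
    - {"claw":0.29,"offset":[0,-3.5,-4.3],"twist":-0.014}
    - {"claw":0.29,"offset":[0,-3.5,-4.3],"twist":0}
    - {"claw":0.29,"offset":[0.8,-3.5,-4.3],"twist":0}
    - {"claw":0.29,"offset":[0,0,0],"twist":0}

```text
t: 1.98
ee_pos: [0.5453, 0.0402, 0.2189]
eef_rot: [0.518, -0.48, 0.522, 0.479]
wrist_force: [-0.4, 0.3, 0.3]
opening: 0.0305
```

```bash
cat >> h.py <<'E'
def wray(u,v,z,s):   # wrist pixel -> world at height z
    c=imaging.camera_info("wrist");K=np.array(c["intrinsics"]);T=np.array(c["T_tool_cam"])
    a=np.array([u-K[0,2],-(v-K[1,2])]);q=np.hypot(*a);t=q/K[0,0]
    d=np.array([*(a/max(q,1e-9)*np.sin(t)),-np.cos(t)]); M=rot(s)
    C=s["ee_pos"]+M.apply(T[:3,3]); D=M.apply(T[:3,:3]@d); w=C+D*(z-C[2])/D[2]
    return w.round(4),((w[:2]-O)@Rg).round(4)
E
python3 - <<'E'
from h import *
st(); todo([.5406,.0472,.21]); grab("wrist","w1")
E
```

```text
t 1.98 tcp [0.5453 0.0402 0.2189] gauge [0.0063 0.0579] F [-0.4  0.3  0.3] open 0.0305 zang-err 0.024 down [-0.003 -0.005 -1.   ]
todo cm [0.88 0.53 0.66]
```

View pics/w1.png

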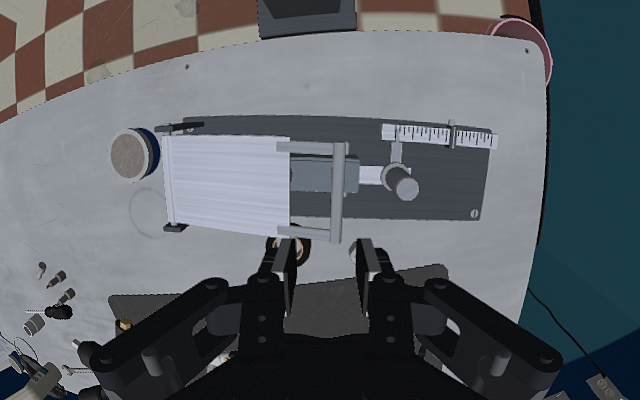

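```bash
python3 - <<'E'
from h import *
s=r.sense()
for n,u,v,z in[("barN",340,147,.128),("barF",337,238,.128),("post",407,187,.094),("mark",451,134,.033),("tip",396,130,.04),("sheet edge F",290,232,.115),("sheet N",290,138,.115),("hingeN",166,134,.085)]: print(n,*wray(u,v,z,s))
E
```

```text
barN [0.5    0.0566 0.128 ] [-0.0405  0.0694]
barF [0.5737 0.049  0.128 ] [0.0336 0.0696]
post [0.5442 0.1161 0.094 ] [-0.0029  0.1332]
mark [0.5033 0.1848 0.033 ] [-0.0508  0.1972]
tip [0.4961 0.1195 0.04  ] [-0.0511  0.1315]
sheet edge F [0.5706 0.0091 0.115 ] [0.0347 0.0296]
sheet N [0.4909 0.0179 0.115 ] [-0.0455  0.0299]
hingeN [ 0.474  -0.1085  0.085 ] [-0.0488 -0.0976]
```

Request:
jog_arm:
  motion:
    - {"claw":0.29,"offset":[0,0.6,0.9],"twist":0.024}
    - {"claw":0.29,"offset":[2.5,0,0],"twist":0}
    - {"claw":0.29,"offset":[2.5,0,0],"twist":0}
    - {"claw":0.29,"offset":[2.0,0,0],"twist":0}
    - {"claw":0.29,"offset":[0,0,0],"twist":0}

```text
t: 2.65
ee_pos: [0.5327, 0.0577, 0.1474]
eef_rot: [0.522, -0.472, 0.527, 0.476]
wrist_force: [-1.5, -0.3, 0.3]
opening: 0.0301
```

```bash
python3 - <<'E'
from h import *
st(); todo([.540,.050,.108]); grab("wrist","w2")
p=cv2.imread("pics/w2.png")[90:370,190:470]; cv2.imwrite("pics/w2c.png",cv2.resize(p,None,fx=2,fy=2))
E
```

```text
t 2.65 tcp [0.5327 0.0577 0.1474] gauge [-0.0081  0.0739] F [-1.5 -0.3  0.3] open 0.0301 zang-err 0.005 down [-0.009 -0.001 -1.   ]
todo cm [ 3.94 -0.84 -0.68]
```

View pics/w2c.png

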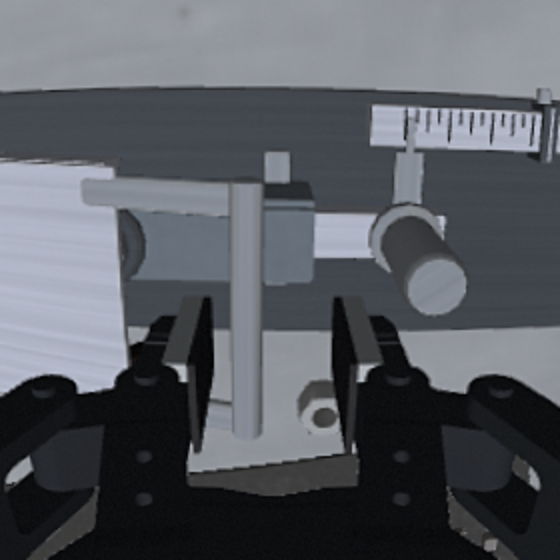

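```bash
python3 - <<'E'
from h import *
s=r.sense()
for n,u,v,z in[("barN",313.5,182,.133),("barF",315,307,.133),("post",190+435/2,90+285/2,.094),("tip",190+412/2,90+110/2,.04),("mark",190+545/2,90+125/2,.033),("sleeve end",190+313/2,90+240/2,.054),("button edge",190+143/2,90+245/2,.070)]: print(n,*wray(u,v,z,s))
E
```

```text
barN [0.4979 0.0556 0.133 ] [-0.0425  0.0681]
barF [0.576  0.0474 0.133 ] [0.036  0.0682]
post [0.5489 0.1143 0.094 ] [0.002  0.1319]
tip [0.4939 0.1203 0.04  ] [-0.0533  0.1321]
mark [0.5055 0.1836 0.033 ] [-0.0485  0.1962]
sleeve end [0.541  0.0742 0.054 ] [-0.0016  0.0912]
button edge [0.5313 0.0092 0.07  ] [-0.0044  0.0255]
```

Request:
jog_arm:
  motion:
    - {"claw":0.29,"offset":[0,-0.5,-0.6],"twist":0}
    - {"claw":0.29,"offset":[0,0,0],"twist":0}
    - {"claw":0.29,"offset":[2.0,0,0],"twist":0}
    - {"claw":0.29,"offset":[1.8,0,0],"twist":0}
    - {"claw":0.29,"offset":[0,0,0],"twist":0}

```text
t: 3.32
ee_pos: [0.5414, 0.0512, 0.1141]
eef_rot: [0.525, -0.475, 0.525, 0.473]
wrist_force: [-0.6, -0.0, -0.1]
opening: 0.0298
```

```bash
python3 -c "
from h import *
st()"
```

```text
t 3.33 tcp [0.5414 0.0512 0.1141] gauge [0.0012 0.0683] F [-0.6 -0.  -0.1] open 0.0298 zang-err 0.005 down [ 0.001 -0.001 -1.   ]
```

Well aligned. I'll lower the last 5 mm and close on the bar.

Request:
jog_arm:
  motion:
    - {"claw":0.29,"offset":[0.6,0,0],"twist":0}
    - {"claw":1,"offset":[0,0,0],"twist":0}
    - {"claw":1,"offset":[0,0,0],"twist":0}
    - {"claw":1,"offset":[0,0,0],"twist":0}
    - {"claw":1,"offset":[0,0,0],"twist":0}
  squeeze: 30

```text
t: 3.95
ee_pos: [0.5421, 0.0488, 0.1095]
eef_rot: [0.524, -0.476, 0.525, 0.472]
wrist_force: [1.0, -1.0, -3.0]
opening: 0.0087
```

```bash
python3 -c "
from h import *
st()"
```

```text
t 3.95 tcp [0.5421 0.0488 0.1095] gauge [0.0022 0.0661] F [ 1. -1. -3.] open 0.0087 zang-err 0.005 down [ 0.003 -0.005 -1.   ]
```

Request:
jog_arm:
  motion:
    - {"claw":1,"offset":[-1.78,0,-0.58],"twist":0}
    - {"claw":1,"offset":[-1.7,0,-0.77],"twist":0}
    - {"claw":1,"offset":[-1.61,0,-0.95],"twist":0}
    - {"claw":1,"offset":[-1.5,0,-1.12],"twist":0}
    - {"claw":1,"offset":[0,0,0],"twist":0}

```text
t: 4.58
ee_pos: [0.5384, 0.016, 0.1796]
eef_rot: [0.526, -0.475, 0.524, 0.473]
wrist_force: [-0.5, 0.0, 0.8]
opening: 0.0085
```

```bash
cat >> h.py <<'E'
def cov(hy=-.099):
    s=st(); g=(s["ee_pos"][:2]-O)@Rg; y=g[1]-hy; z=s["ee_pos"][2]+.019-.085; ph=np.arctan2(z,y)
    print("r",round(np.hypot(y,z),4),"cover angle",round(ph-.012,3))
    N=max(1,round((1.57+.012-ph)/.11)); e=np.linspace(ph,1.582,N+1)
    Y=np.r_[y,.17*np.cos(e[1:])];Z=np.r_[z,.17*np.sin(e[1:])]
    print(np.c_[-np.diff(Z)*100,np.diff(Y)*100].round(2).tolist())
E
python3 -c "
from h import *
cov()"
```

```text
t 4.58 tcp [0.5384 0.016  0.1796] gauge [0.0019 0.0331] F [-0.5  0.   0.8] open 0.0085 zang-err 0.004 down [ 0.004 -0.    -1.   ]
r 0.1742 cover angle 0.699
[[-1.06, -1.6], [-1.19, -1.42], [-1.03, -1.54], [-0.85, -1.64], [-0.67, -1.73], [-0.48, -1.79], [-0.28, -1.83], [-0.08, -1.85]]
```

Request:
jog_arm:
  motion:
    - {"claw":1,"offset":[-1.15,0,-1.55],"twist":0}
    - {"claw":1,"offset":[-1.19,0,-1.42],"twist":0}
    - {"claw":1,"offset":[-1.03,0,-1.54],"twist":0}
    - {"claw":1,"offset":[-0.85,0,-1.64],"twist":0}
    - {"claw":1,"offset":[0,0,0],"twist":0}

```text
t: 5.2
ee_pos: [0.5322, -0.0377, 0.2258]
eef_rot: [0.532, -0.471, 0.519, 0.476]
wrist_force: [-1.3, -1.7, -2.3]
opening: 0.0085
```

```bash
python3 -c "
from h import *
cov()"
```

```text
t 5.2 tcp [ 0.5322 -0.0377  0.2258] gauge [ 0.0015 -0.021 ] F [-1.3 -1.7 -2.3] open 0.0085 zang-err 0.002 down [ 0.009  0.017 -1.   ]
r 0.1779 cover angle 1.105
[[-0.06, -2.17], [-0.55, -1.9], [-0.32, -1.95], [-0.09, -1.97]]
```

```bash
python3 - <<'E'
from h import *
p,_=grab("scene","s1"); q,_=grab("wrist","w3")
a=cv2.resize(p[140:340,150:400,::-1],None,fx=1.6,fy=1.6); b=q[100:360,180:480,::-1]
b=cv2.resize(b,(int(300*320/260),320)); cv2.imwrite("pics/m3.png",np.hstack([a,b]))
E
```

```text
(no output)
```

View pics/m3.png

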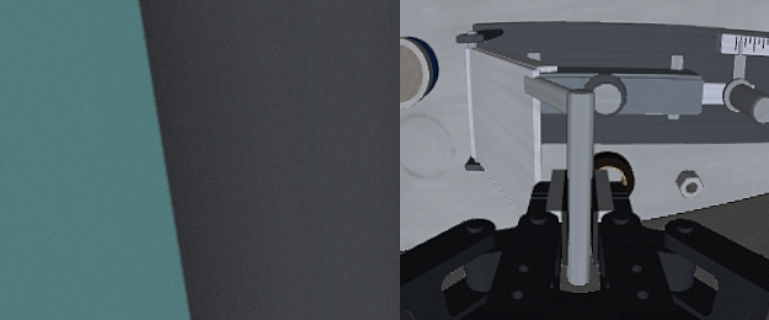

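```bash
python3 - <<'E'
from h import *
d=np.load("pics/w3.npy"); s=r.sense()
c=imaging.camera_info("wrist");K=np.array(c["intrinsics"]);T=np.array(c["T_tool_cam"])
for u,v in[(326,182),(326,190),(326,200),(326,210),(326,220),(326,260),(300,160),(287,200),(284,157)]:
    a=np.array([u-K[0,2],-(v-K[1,2])]);q=np.hypot(*a);t=q/K[0,0];D=np.array([*(a/q*np.tan(t)),-1])*d[v,u]
    tp=T[:3,:3]@D+T[:3,3]; w=s["ee_pos"]+rot(s).apply(tp); print(u,v,d[v,u].round(4),"tool",tp.round(4),"w",w.round(4),"g",((w[:2]-O)@Rg).round(4))
E
```

```text
326 182 0.1304 tool [-0.0148  0.0422  0.0009] w [ 0.4903 -0.032   0.2399] g [-0.0408 -0.0198]
326 190 0.1327 tool [-0.0135  0.0384  0.0009] w [ 0.4941 -0.0323  0.2386] g [-0.037  -0.0197]
326 200 0.1328 tool [-0.0147  0.0343  0.0009] w [ 0.4982 -0.0328  0.2398] g [-0.0329 -0.0197]
326 210 0.1346 tool [-0.0141  0.0296  0.0009] w [ 0.5028 -0.0333  0.2393] g [-0.0282 -0.0197]
326 220 0.1351 tool [-0.0149  0.0252  0.0009] w [ 0.5072 -0.0337  0.2401] g [-0.0238 -0.0197]
326 260 0.1411 tool [-0.0144  0.0053  0.0009] w [ 0.527  -0.0358  0.2398] g [-0.0039 -0.0197]
300 160 0.3184 tool [ 0.1749  0.0214 -0.026 ] w [ 0.5099 -0.0574  0.0499] g [-0.0186 -0.043 ]
287 200 0.1756 tool [ 0.0264  0.0221 -0.0214] w [ 0.5083 -0.0554  0.1984] g [-0.0204 -0.0411]
284 157 0.1718 tool [ 0.0295  0.0464 -0.0227] w [ 0.4841 -0.0542  0.1951] g [-0.0446 -0.0425]
```

Request:
jog_arm:
  motion:
    - {"claw":0.6,"offset":[0,0,0],"twist":0}
    - {"claw":0.6,"offset":[0,0,0],"twist":0}
    - {"claw":0.6,"offset":[1.0,0,0],"twist":0}
    - {"claw":0.6,"offset":[0,0,0],"twist":0}
    - {"claw":1,"offset":[0,0,0],"twist":0}
    - {"claw":1,"offset":[0,0,0],"twist":0}
    - {"claw":1,"offset":[0,0,0],"twist":0}
  squeeze: 40

```text
t: 6.18
ee_pos: [0.5328, -0.0367, 0.2133]
eef_rot: [0.531, -0.471, 0.519, 0.476]
wrist_force: [-0.8, 0.4, 0.1]
opening: 0.0085
```

```bash
python3 -c "
from h import *
cov()"
```

```text
t 6.17 tcp [ 0.5328 -0.0367  0.2133] gauge [ 0.002 -0.02 ] F [-0.8  0.4  0.1] open 0.0085 zang-err 0.004 down [ 0.008  0.017 -1.   ]
r 0.1672 cover angle 1.066
[[-0.98, -1.41], [-0.57, -1.61], [-0.41, -1.66], [-0.24, -1.7], [-0.07, -1.71]]
```

Request:
jog_arm:
  motion:
    - {"claw":1,"offset":[-0.7,0,-1.45],"twist":0}
    - {"claw":1,"offset":[-0.5,0,-1.6],"twist":0}
    - {"claw":1,"offset":[-0.35,0,-1.6],"twist":0}
    - {"claw":1,"offset":[0,0,0],"twist":0}
    - {"claw":1,"offset":[0,0,0],"twist":0}

```text
t: 6.8
ee_pos: [0.5275, -0.0824, 0.2307]
eef_rot: [0.533, -0.469, 0.517, 0.477]
wrist_force: [0.8, 3.4, -1.2]
opening: 0.0088
```

```bash
python3 -c "
from h import *
cov()"
```

```text
t 6.8 tcp [ 0.5275 -0.0824  0.2307] gauge [ 0.0016 -0.066 ] F [ 0.8  3.4 -1.2] open 0.0088 zang-err 0.003 down [ 0.009  0.024 -1.   ]
r 0.1679 cover angle 1.361
[[-0.46, -1.72], [-0.07, -1.78]]
```

Request:
jog_arm:
  motion:
    - {"claw":1,"offset":[-0.3,0,-1.6],"twist":0}
    - {"claw":1,"offset":[-0.1,0,-1.5],"twist":0}
    - {"claw":1,"offset":[0,0,0],"twist":0}
    - {"claw":1,"offset":[0,0,0],"twist":0}

```text
t: 7.3
ee_pos: [0.524, -0.1131, 0.2347]
eef_rot: [0.534, -0.469, 0.516, 0.478]
wrist_force: [0.2, 3.0, 2.8]
opening: 0.0084
```

```bash
python3 -c "
from h import *
cov()"
```

```text
t 7.3 tcp [ 0.524  -0.1131  0.2347] gauge [ 0.0013 -0.0968] F [0.2 3.  2.8] open 0.0084 zang-err 0.003 down [ 0.009  0.026 -1.   ]
r 0.1687 cover angle 1.546
[[-0.13, -0.41]]
```

Request:
jog_arm:
  motion:
    - {"claw":1,"offset":[0,0,-0.4],"twist":0}
    - {"claw":1,"offset":[0,0,0],"twist":0}
    - {"claw":0.6,"offset":[0,0,0],"twist":0}
    - {"claw":0.5,"offset":[0,0,0],"twist":0}
    - {"claw":0.5,"offset":[-2,0,0],"twist":0}
    - {"claw":0.5,"offset":[-3,0,0],"twist":0}
    - {"claw":0.5,"offset":[0,0,0],"twist":0}

```text
t: 8.18
ee_pos: [0.523, -0.1191, 0.2843]
eef_rot: [0.532, -0.47, 0.517, 0.479]
wrist_force: [-0.5, 0.5, -0.2]
opening: 0.0214
```

```bash
python3 - <<'E'
from h import *
st()
p,d=grab("top","top2"); P=pts("top",d)
c=p[150:285,148:388,::-1]; cv2.imwrite("pics/c2.png",cv2.resize(c,None,fx=3,fy=3,interpolation=cv2.INTER_CUBIC))
grab("wrist","w4")
E
```

```text
t 8.18 tcp [ 0.523  -0.1191  0.2843] gauge [ 0.001 -0.103] F [-0.5  0.5 -0.2] open 0.0214 zang-err 0.005 down [ 0.007  0.024 -1.   ]
```

View pics/w4.png

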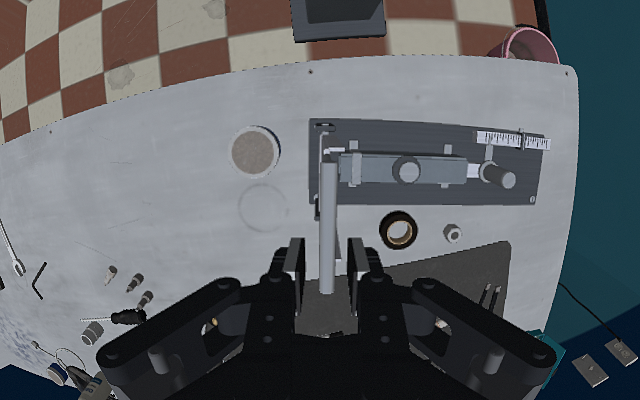

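```bash
python3 - <<'E'
from h import *
s=r.sense()
for n,u,v,z in[("barN",329,166,.258),("barF",327,290,.258),("button",407,170,.070),("post",502,180,.094),("mark",522,139,.033),("tip",489,134,.04),("hingeN",325,126,.085),("sleeveEnd",467,172,.054)]: print(n,*wray(u,v,z,s))
for u,v in[(329,180),(328,230)]: print(np.load("pics/w4.npy")[v,u])
E
```

```text
barN [ 0.4797 -0.1111  0.258 ] [-0.043  -0.0996]
barF [ 0.5576 -0.12    0.258 ] [ 0.0355 -0.1002]
button [ 0.5279 -0.0151  0.07  ] [-0.0052  0.001 ]
post [0.5456 0.1054 0.094 ] [-0.0003  0.1227]
mark [0.5038 0.1824 0.033 ] [-0.0501  0.1948]
tip [0.4938 0.1174 0.04  ] [-0.0532  0.1291]
hingeN [ 0.4667 -0.1079  0.085 ] [-0.0562 -0.0978]
sleeveEnd [0.5413 0.0741 0.054 ] [-0.0013  0.0911]
0.16861469
0.17737831
```

Request:
jog_arm:
  motion:
    - {"claw":0.5,"offset":[0,0,3.4],"twist":0}
    - {"claw":1,"offset":[0,0.1,3.4],"twist":0}
    - {"claw":1,"offset":[0,0.2,3.0],"twist":0}
    - {"claw":1,"offset":[3,0,0],"twist":0}
    - {"claw":1,"offset":[5,0,0],"twist":0}
    - {"claw":1,"offset":[4,0,0],"twist":0}
    - {"claw":1,"offset":[0,0,0],"twist":0}
    - {"claw":1,"offset":[0,0,0],"twist":0}
  squeeze: 40

```text
t: 9.28
ee_pos: [0.5235, -0.0137, 0.1538]
eef_rot: [0.529, -0.465, 0.52, 0.483]
wrist_force: [-0.0, -0.3, 0.1]
opening: -0.0
```

```bash
python3 - <<'E'
from h import *
s=st(); q,_=grab("wrist","w5"); cv2.imwrite("pics/w5c.png",cv2.resize(q[90:360,170:530,::-1],None,fx=2,fy=2))
E
```

```text
t 9.28 tcp [ 0.5235 -0.0137  0.1538] gauge [-0.0097  0.002 ] F [-0.  -0.3  0.1] open -0.0 zang-err 0.005 down [-0.009  0.027 -1.   ]
```

View pics/w5c.png

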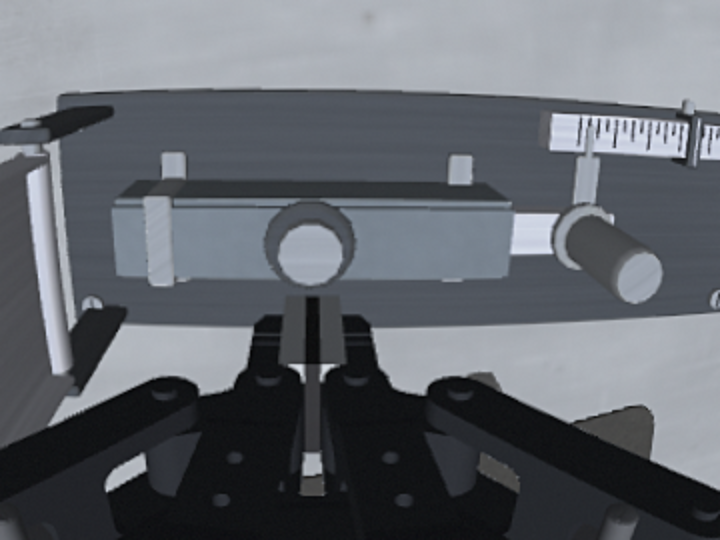

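```bash
python3 - <<'E'
from h import *
s=r.sense()
for n,u,v,z in[("button",311,254,.070),("post",639,277,.094),("mark",691,135,.033),("tip",589,128,.04)]:
    w,g=wray(170+u/2,90+v/2,z,s); print(n,w,g)
    if n=="button": todo([*w[:2],.078])
E
```

```text
button [ 0.5312 -0.0118  0.07  ] [-0.0022  0.0047]
todo cm [ 7.58 -0.85  0.07]
post [0.5482 0.116  0.094 ] [0.0011 0.1335]
mark [0.5051 0.1823 0.033 ] [-0.0488  0.1949]
tip [0.4969 0.1186 0.04  ] [-0.0501  0.1307]
```

Request:
jog_arm:
  motion:
    - {"claw":1,"offset":[2,-0.8,0.1],"twist":0}
    - {"claw":1,"offset":[2.5,0,0],"twist":0}
    - {"claw":1,"offset":[2,0,0],"twist":0}
    - {"claw":1,"offset":[0,0,0],"twist":0}
    - {"claw":1,"offset":[0,0,0],"twist":0}

```text
t: 9.95
ee_pos: [0.5389, -0.0135, 0.0961]
eef_rot: [0.532, -0.47, 0.517, 0.479]
wrist_force: [0.0, 0.2, 0.2]
opening: 0.0002
```

```bash
python3 -c "
from h import *
st();todo([.5312,-.0118,.060])"
```

```text
t 9.95 tcp [ 0.5389 -0.0135  0.0961] gauge [0.0056 0.0038] F [0.  0.2 0.2] open 0.0002 zang-err 0.005 down [ 0.008  0.024 -1.   ]
todo cm [3.6 0.8 0. ]
```

Request:
jog_arm:
  motion:
    - {"claw":1,"offset":[0,0.5,0],"twist":0}
    - {"claw":1,"offset":[0,0,0],"twist":0}
    - {"claw":1,"offset":[1.2,0,0],"twist":0}
    - {"claw":1,"offset":[0.6,0,0],"twist":0}
    - {"claw":1,"offset":[0,0,0],"twist":0}

```text
t: 10.58
ee_pos: [0.5352, -0.0128, 0.0792]
eef_rot: [0.533, -0.471, 0.516, 0.477]
wrist_force: [-0.2, -0.3, 0.4]
opening: 0.0001
```

```bash
python3 -c "
from h import *
st();todo([.5312,-.0118,.060])"
```

```text
t 10.57 tcp [ 0.5352 -0.0128  0.0792] gauge [0.0018 0.004 ] F [-0.2 -0.3  0.4] open 0.0001 zang-err 0.005 down [ 0.012  0.023 -1.   ]
todo cm [1.92 0.42 0.01]
```

Within 4 mm of the button's centre. Pressing now in small steps.

Request:
jog_arm:
  motion:
    - {"claw":1,"offset":[0.6,0.1,0],"twist":0}
    - {"claw":1,"offset":[0.4,0,0],"twist":0}
    - {"claw":1,"offset":[0.4,0,0],"twist":0}
    - {"claw":1,"offset":[0.3,0,0],"twist":0}

```text
t: 11.08
ee_pos: [0.5342, -0.0125, 0.0614]
eef_rot: [0.533, -0.471, 0.516, 0.478]
wrist_force: [-5.6, -0.6, 27.5]
opening: 0.0
```

```bash
python3 -c "
from h import *
st()"
```

```text
t 11.07 tcp [ 0.5342 -0.0125  0.0614] gauge [0.0008 0.0043] F [-5.6 -0.6 27.5] open 0.0 zang-err 0.005 down [ 0.011  0.023 -1.   ]
```

Request:
jog_arm:
  motion:
    - {"claw":1,"offset":[-1.5,0,0],"twist":0}
    - {"claw":0.6,"offset":[-3,0,0],"twist":0}
    - {"claw":0.06,"offset":[-3,0,0],"twist":0}
    - {"claw":0.06,"offset":[0,0,3],"twist":0}
    - {"claw":0.06,"offset":[0,0,4],"twist":0}
    - {"claw":0.06,"offset":[0,0,3],"twist":0}
    - {"claw":0.06,"offset":[0,0,1.5],"twist":0}
    - {"claw":0.06,"offset":[0,0,0],"twist":0}
    - {"claw":0.06,"offset":[0,0,0],"twist":0}

```text
t: 12.2
ee_pos: [0.5482, 0.102, 0.1465]
eef_rot: [0.535, -0.472, 0.515, 0.475]
wrist_force: [0.6, -0.3, -0.1]
opening: 0.04
```

```bash
python3 - <<'E'
from h import *
s=st(); q,_=grab("wrist","w6"); cv2.imwrite("pics/w6c.png",cv2.resize(q[90:360,150:510,::-1],None,fx=2,fy=2))
E
```

```text
t 12.2 tcp [0.5482 0.102  0.1465] gauge [0.0026 0.1195] F [ 0.6 -0.3 -0.1] open 0.04 zang-err 0.004 down [ 0.019  0.023 -1.   ]
```

View pics/w6c.png

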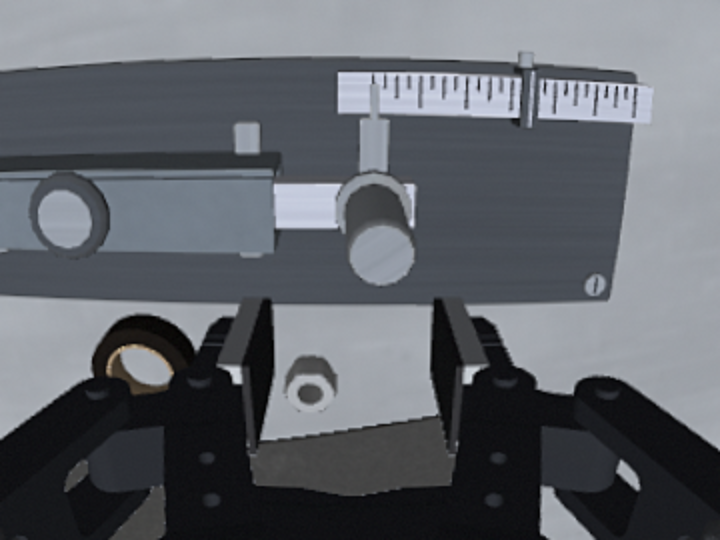

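```bash
python3 - <<'E'
from h import *
s=r.sense()
for n,u,v,z in[("button",66,218,.062),("post",382,255,.094),("mark",528,97,.033),("tip",375,88,.04),("tipbase",375,118,.04)]:
    w,g=wray(150+u/2,90+v/2,z,s); print(n,w,g)
    if n=="post": todo([*w[:2],.058])
E
```

```text
button [ 0.5314 -0.01    0.062 ] [-0.0022  0.0065]
post [0.5482 0.1141 0.094 ] [0.0013 0.1316]
todo cm [8.87 0.27 1.  ]
mark [0.508  0.1848 0.033 ] [-0.0462  0.1977]
tip [0.4981 0.1198 0.04  ] [-0.0491  0.132 ]
tipbase [0.5102 0.1186 0.04  ] [-0.037   0.1321]
```

Request:
jog_arm:
  motion:
    - {"claw":0.06,"offset":[0,0.1,0.8],"twist":0}
    - {"claw":0.06,"offset":[0,0,0],"twist":0}
    - {"claw":0.06,"offset":[2,0,0],"twist":0}
    - {"claw":0.06,"offset":[2,0,0],"twist":0}
    - {"claw":0.06,"offset":[0,0,0],"twist":0}

```text
t: 12.88
ee_pos: [0.5492, 0.1091, 0.1061]
eef_rot: [0.536, -0.472, 0.515, 0.474]
wrist_force: [-0.2, -0.5, -0.4]
opening: 0.04
```

```bash
python3 -c "
from h import *
st();todo([.5482,.1141,.058])"
```

```text
t 12.88 tcp [0.5492 0.1091 0.1061] gauge [0.0028 0.1268] F [-0.2 -0.5 -0.4] open 0.04 zang-err 0.001 down [ 0.019  0.022 -1.   ]
todo cm [4.81 0.23 0.37]
```

Request:
jog_arm:
  motion:
    - {"claw":0.06,"offset":[0,0.1,0.4],"twist":0}
    - {"claw":0.06,"offset":[0,0,0],"twist":0}
    - {"claw":0.06,"offset":[2,0,0],"twist":0}
    - {"claw":0.06,"offset":[1.8,0,0],"twist":0}
    - {"claw":0.06,"offset":[0.5,0,0],"twist":0}
    - {"claw":0.06,"offset":[0,0,0],"twist":0}

```text
t: 13.62
ee_pos: [0.553, 0.1148, 0.0667]
eef_rot: [0.538, -0.473, 0.513, 0.473]
wrist_force: [-0.0, -0.0, -0.5]
opening: 0.04
```

```bash
python3 -c "
from h import *
st();todo([.5482,.1141,.058])"
```

```text
t 13.62 tcp [0.553  0.1148 0.0667] gauge [0.006  0.1328] F [-0.  -0.  -0.5] open 0.04 zang-err 0.001 down [ 0.027  0.023 -0.999]
todo cm [ 0.86  0.49 -0.14]
```

Request:
jog_arm:
  motion:
    - {"claw":0.06,"offset":[0.7,0.4,-0.1],"twist":0}
    - {"claw":0.06,"offset":[0,0,0],"twist":0}
    - {"claw":1,"offset":[0,0,0],"twist":0}
    - {"claw":1,"offset":[0,0,0],"twist":0}
    - {"claw":1,"offset":[0,0,0],"twist":0}
    - {"claw":1,"offset":[0,0,0],"twist":0}
  squeeze: 60

```text
t: 14.38
ee_pos: [0.5498, 0.1133, 0.061]
eef_rot: [0.538, -0.475, 0.513, 0.472]
wrist_force: [0.0, 0.9, -0.8]
opening: 0.0226
```

```bash
python3 -c "
from h import *
st()"
```

```text
t 14.38 tcp [0.5498 0.1133 0.061 ] gauge [0.003 0.131] F [ 0.   0.9 -0.8] open 0.0226 zang-err 0.003 down [ 0.029  0.021 -0.999]
```

Request:
jog_arm:
  motion:
    - {"claw":1,"offset":[0,0,1.2],"twist":0}
    - {"claw":1,"offset":[0,0,1.2],"twist":0}
    - {"claw":1,"offset":[0,0,1.2],"twist":0}
    - {"claw":1,"offset":[0,0,1.2],"twist":0}
    - {"claw":1,"offset":[0,0,0.6],"twist":0}
    - {"claw":1,"offset":[0,0,0],"twist":0}

```text
t: 15.12
ee_pos: [0.5562, 0.1688, 0.061]
eef_rot: [0.536, -0.477, 0.513, 0.471]
wrist_force: [0.4, -6.8, 0.5]
opening: 0.0224
```

```bash
python3 -c "
from h import *
s=st();print(rot(s).as_matrix()[:,2])"
```

```text
t 15.12 tcp [0.5562 0.1688 0.061 ] gauge [0.0035 0.1869] F [ 0.4 -6.8  0.5] open 0.0224 zang-err 0.005 down [ 0.029  0.016 -0.999]
[0.10059136 0.99475716 0.01842753]
```

Request:
jog_arm:
  motion:
    - {"claw":1,"offset":[0,0,0.7],"twist":0}
    - {"claw":1,"offset":[0,0,0],"twist":0}
    - {"claw":1,"offset":[0,0,0],"twist":0}

```text
t: 15.5
ee_pos: [0.5571, 0.1765, 0.061]
eef_rot: [0.535, -0.478, 0.514, 0.471]
wrist_force: [1.3, -7.9, 0.1]
opening: 0.0226
```

```bash
python3 - <<'E'
from h import *
s=st(); q,_=grab("wrist","w7"); st(); p,_=grab("top","t7")
a=cv2.resize(q[90:240,230:430,::-1],None,fx=4,fy=4,interpolation=cv2.INTER_CUBIC); cv2.imwrite("pics/w7c.png",a)
E
```

```text
t 15.5 tcp [0.5571 0.1765 0.061 ] gauge [0.0035 0.1946] F [ 1.3 -7.9  0.1] open 0.0226 zang-err 0.007 down [ 0.029  0.013 -0.999]
t 15.55 tcp [0.5571 0.1765 0.061 ] gauge [0.0035 0.1947] F [ 0.8 -6.7  0.7] open 0.0225 zang-err 0.007 down [ 0.029  0.013 -0.999]
```

View pics/w7c.png

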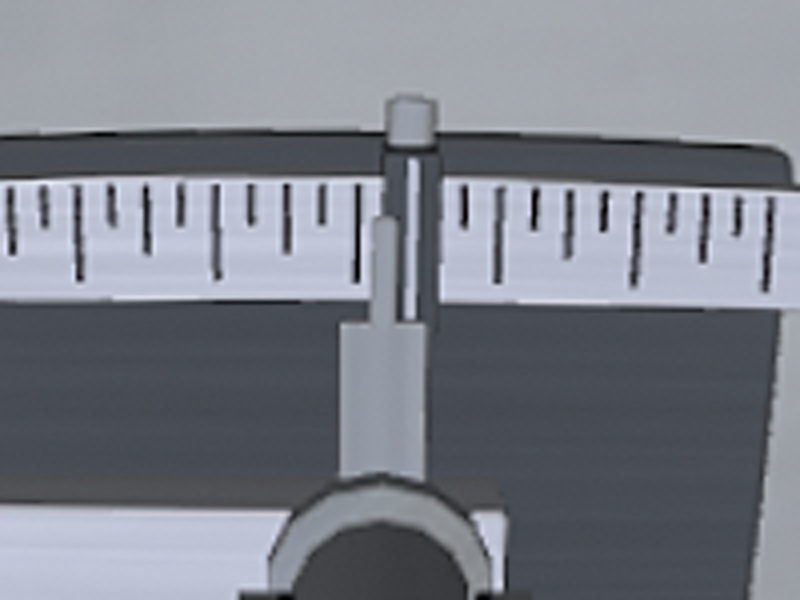

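```bash
python3 - <<'E'
from h import *
s=r.sense()
for n,u,v,z in[("line",412,235,.033),("line",410,310,.033),("tip",385,235,.04),("tip",383,310,.04),("tick1",358,235,.028),("tick2",499,235,.028)]:
    print(n,*wray(230+(u+.5)/4-.5,90+(v+.5)/4-.5,z,s))
E
```

```text
line [0.5071 0.1865 0.033 ] [-0.0472  0.1993]
line [0.5176 0.1852 0.033 ] [-0.0367  0.1991]
tip [0.5057 0.1828 0.04  ] [-0.0482  0.1955]
tip [0.5157 0.1816 0.04  ] [-0.0382  0.1953]
tick1 [0.5071 0.1791 0.028 ] [-0.0464  0.1919]
tick2 [0.5091 0.1989 0.028 ] [-0.0466  0.2118]
```

Request:
jog_arm:
  motion:
    - {"claw":1,"offset":[0,0,0.36],"twist":0}
    - {"claw":1,"offset":[0,0,0],"twist":0}
    - {"claw":1,"offset":[0,0,0],"twist":0}
    - {"claw":1,"offset":[0,0,0],"twist":0}

```text
t: 16.1
ee_pos: [0.5575, 0.1804, 0.061]
eef_rot: [0.534, -0.478, 0.514, 0.471]
wrist_force: [0.2, -8.0, -0.2]
opening: 0.0225
```

```bash
python3 - <<'E'
from h import *
s=st(); q,_=grab("wrist","w8")
a=cv2.resize(q[90:240,230:430,::-1],None,fx=4,fy=4,interpolation=cv2.INTER_CUBIC); cv2.imwrite("pics/w8c.png",a)
E
```

```text
t 16.1 tcp [0.5575 0.1804 0.061 ] gauge [0.0035 0.1986] F [ 0.2 -8.  -0.2] open 0.0225 zang-err 0.007 down [ 0.028  0.011 -1.   ]
```

View pics/w8c.png

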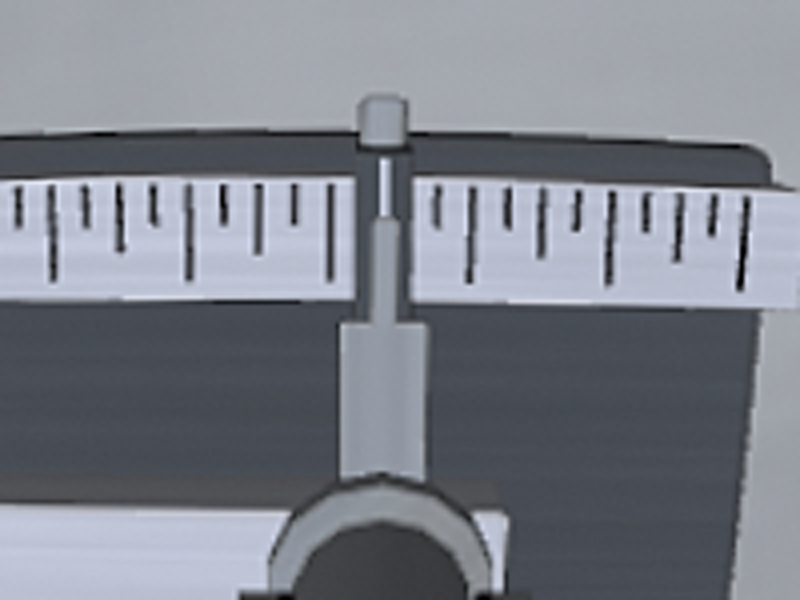

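```bash
python3 - <<'E'
from h import *
p,d=grab("top","t9"); P=pts("top",d).reshape(-1,3); P=P[d.ravel()>0]; g=(P[:,:2]-O)@Rg
m=(abs(g[:,0])<.04)&(abs(g[:,1]+.1)<.06)&(P[:,2]>.1)&(P[:,2]<.28); print("cover pts",m.sum())
for a,b in[(.1,.2),(.2,.24),(.24,.28)]:
    k=m&(P[:,2]>a)&(P[:,2]<b)
    if k.sum(): print(a,b,k.sum(),"y med",np.median(g[k,1]).round(4),"z",np.median(P[k,2]).round(3))
k=(abs(g[:,0])<.009)&(abs(g[:,1]-.003)<.009); print("button z",k.sum(),np.median(P[k,2]) if k.sum() else None)
q0=cv2.imread("pics/top0.png");q1=cv2.imread("pics/t9.png")
for n,(u,v) in dict(nut=(242,184),tape=(281,191),tin=(364,255)).items(): print(n,"mean diff",np.abs(q0[v-10:v+10,u-10:u+10].astype(int)-q1[v-10:v+10,u-10:u+10]).mean().round(1))
c=q1[150:285,148:388]; cv2.imwrite("pics/c9.png",cv2.resize(c,None,fx=3,fy=3,interpolation=cv2.INTER_CUBIC))
st()
E
```

```text
cover pts 320
0.1 0.2 27 y med -0.0997 z 0.125
0.24 0.28 293 y med -0.1012 z 0.26
button z 73 0.06176501384898159
nut mean diff 11.3
tape mean diff 8.9
tin mean diff 10.7
t 16.2 tcp [0.5575 0.1805 0.061 ] gauge [0.0036 0.1986] F [ 2.  -6.8 -0.2] open 0.0228 zang-err 0.007 down [ 0.028  0.011 -1.   ]
```

View pics/c9.png

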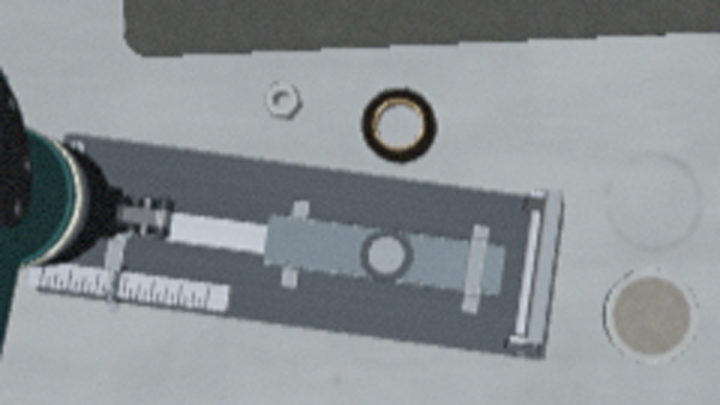

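The cover stands upright, the button is down at 62 mm, the post is held with the pointer at the marker, and the nut, tape and tin are in place. Handing in.

```bash
python3 -c "
from h import *
print(job.hand_in())"
```

```text
the job is handed in; nothing more can be done
None
```

The job is done and handed in at about 16 s. The cover stands upright, the lock button is down, and the gripper is still holding the post with the pointer at the marker.

- **Cover:** in the last top view the bar sits at gauge y of about -0.101 m and its top at z of about 0.26 m, so it is upright to within about 0.02 rad.
- **Button:** I pressed it to a firm stop, with 27.5 N at the wrist. Its top now reads 61.8 mm, against 70 mm when up, so it is fully down.
- **Arm:** I drew it out about 67 mm. In the last close-up the pointer and the marker line fall on the same pixel column, so they agree to well under 1 mm. The grip is set to 60 N, and the wrist reads the spring's pull at 7–8 N.
- **Loose parts:** the nut, tape and tin look to be where they were in the last top view. A numeric before-and-after comparison of those patches was not clean (mean differences of 9–11), probably shading and noise, so this rests on looking at the picture. I never touched the marker clip.

Two things went less than smoothly. The bar slid about 9 mm towards the fingertips during the lift, so I gripped it again before finishing. The tool also picked up a slight tilt, about 0.03 rad, which did no harm.

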